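# Unclip the rinse nozzle from the wash pump

## Task

Take the rinse nozzle off the wash pump for soaking: hold down the pump's release key while you draw the nozzle straight off its clip by the upright fin, then stand it on its foot inside the long slide trough, lengthwise, and let go. The clip is delicate: feel for the key, press it no harder than it takes, never tug at the latched nozzle, and leave the trough and the other things on the bench where they stand.

Things in the scene. Friction and masses are not known exactly. Their poses are not given: they have to be found in the camera images.
- nozzle: rinse nozzle, a loose grey plastic part, 0.08-0.17 kg: flat foot 44 long, 24 wide, 14 mm high; on it an upright fin 10 mm thick, 36 mm long, top 92 mm above the foot's underside; in front (-x) a round barrel, 26 mm diameter, with a thin steel tip ending 78 mm from the fin's middle. Origin: under the foot, below the fin's middle
- nozzle_fin (a point): where to grip the nozzle's fin: on its mid-plane, 75 mm above the foot's underside, 17 mm below the fin's top. z up; x along the fin (spray tip towards -x, foot's rear end 20 mm along +x); y across its 10 mm thickness, so fingers close along y
- nozzle_foot (a point): underside of the nozzle's foot, straight below the fin's middle, 75 mm below nozzle_fin, same axes. Fingertips more than 38 mm above it clear the trough's walls when it stands in the trough
- socket: wash pump, a fixed white block 84 wide, up to 85 mm high, behind the nozzle, with the clip channel in front. Origin on the bench straight below socket_ref, same axes. More than 18 N of the robot on pump or key, or 30 N between nozzle and pump, counts as rough
- socket_ref (a point): centre of the clip channel's floor, 48 mm above the bench, where nozzle_foot stands while clipped. z up; the nozzle is drawn off level along -x and clears the channel's lips after 40 mm (2 mm play each side). A tooth of the key blocks it after 2 mm until the key is 3.5 mm down; keep it down for the first 10 mm, then the foot itself holds it down
- key_ref (a point): middle between the key's two flat grey caps, at their MEAN height, 55 mm above socket_ref; axes as socket_ref. The caps lie 8 to 30 mm off the fin's mid-plane along y on both sides, from 21 mm in front (-x) to 21 mm behind this point along x (fin's middle: 5 mm behind), so fingertips straddling the fin press both
- key (a joint): release key, travel straight down: 0 up, 0.005 m fully down; spring 4 N at first, 6.5 N fully down, then a hard stop. Its caps sit on an adjusting thread: at rest their tops lie up to 10 mm above or below point key_ref, differently each time and not reported, so find them by touch
- trough_floor (a point): centre of the inner floor of the slide trough: loose beige open trough 50 wide, 400 long, 40 mm high, 0.5 kg; walls 5 mm, inner width 40 mm, this floor 5 mm above the bench. Length along y, width along x, z up. The nozzle stands in it lengthwise (either way round), within 130 mm of this point along y
- timer: bench timer, small white box 45x70x29 mm; bystander, origin under its centre
- jar: specimen jar with screw lid, 64 mm diameter, 75 mm high; bystander, origin under its centre
- petri: petri dish, 90 mm diameter, 15 mm high; bystander, origin under its centre
- flask: conical flask, 80 mm diameter, 119 mm high; bystander, origin under its centre

How it is judged:
By the outcome, as a careful person would: the job done as asked, in the order asked, and still so for the second after the job is handed in, with the robot touching nothing.
It also fails if it takes over 51 s, if anything falls off the work surface, if the arm or the gripper's body presses on something with over 40 N, if the wrist force passes 120 N, or if a joint passes its speed limit or range.

## Robot

A 6-joint arm with a two-finger parallel gripper is mounted at the origin on a cart in front of the work surface, level with it; the furniture and walls round the work are solid. World frame = base frame: x ahead of the robot, y to its left, z up, the work surface at z = 0. Lengths are in m, angles in rad, forces in N, time in s.
With the tool pointing down it reaches from about 0.35 to 0.725 m from the base axis. Payload 4.3 kg.
Tool frame: the origin (TCP) lies midway between the tips of the shut fingers; the grasp point (between the pads) lies 19 mm behind it; z points along the fingers, y is the line along which they close (so a half turn about z gives the same grasp; the last joint's range is limited). The gripper opens to 85 mm and grips with 20 to 120 N. Pads are 22 mm wide; open, the fingers measure 114 mm over their backs; the gripper's body (76 mm by 85 mm) begins 54 mm behind the grasp point. The pads swing forward as they close: fully open they stand 13 mm farther back than shut.
Start: joints at [1.187, 0.377, 0.081, 1.274, 0, 1.46], TCP at [0.155, 0.554, 0.231] pointing down, gripper open.
Joint ranges: [-2.72, 2.72], [-0.84, 1.66], [-1.02, 1.22], [-1.77, 2.12], [-1.37, 1.28], [-3.14, 3.14]. Speed limits (rad/s): [2.57, 2.57, 3.14, 3.14, 3.14, 3.14].

## Interface

Orientations are given as [roll, pitch, yaw] about the fixed x, y, z axes, in that order (R = Rz(yaw) Ry(pitch) Rx(roll)).
In Python, from station import arm gives the robot as it stands. The module is installed in compiled form; this text tells all that it offers.
- The arm moves only by the shell command python3 -m crank 'ROWS' [OPENING]. ROWS is JSON, a list of rows, each a list of 4 numbers: the shift along the tool's x, y, z in m, then the turn about the tool's z in degrees. A call has 1 to 8 rows; each row shifts and turns the commanded pose from where the row before left it, along the tool's axes as they then stand; what a row does not reach is not made up. A row lasts 1/12 s, in which the tool goes at most 41.7 mm and 7.16 degrees, less where a joint would pass 70% of its speed; a pose out of reach is approached as far as the arm can. A call with a gripper value outside its range is refused whole. OPENING is the opening, from 0 (shut) to 1 (fully open), set as the call begins (- or left out, the last holds). The fingers move at their own pace and stop on an object; the grip force is fixed at half the most. Time passes only in rows, so rows that do not move let the fingers close. It gives the time, the measured TCP pose, the force, the opening and the grip force at its end, in the units of the state.
- arm.get_obs(): the state, without advancing time (a new reading comes with each control period).
- arm.camera(name): name is "scene" or "top"; returns a dict with "color" (480x640x3 uint8, blue, green, red), "z_map" (480x640 float32, m along the optical axis (not along the pixel's ray), 0 where there is no reading), "fov_y" (degrees; the focal length in pixels is half the picture's height over the tangent of half this angle, whatever the lens; pixels are square), "cx", "cy" (the principal point, pixels), "R" (3x3) and "t" (3): a world point X has camera coordinates R X + t. Camera axes: x right, y down, z forward; pixel columns grow to the right and rows downward; lengths in m; the calibration is good to about 2 mm. A picture is of the moment at which its call begins.
- arm.close_job(): hands the job in; it is judged then, once.
The state is a dict: "t": time; "qpos": joint angles; "joint_velocities": joint speeds; "joint_efforts": joint torques, N m; "position": TCP position; "tool_rot": TCP orientation; "force": force on the tool from outside, world axes, zero at the start; "wrist_torque": the same for the moment, N m; "finger_gap": finger opening in m; "finger_force": force on a finger pad.
Only numpy, scipy, OpenCV 4.12 (cv2) and the standard library are available. Lean on these libraries where they do the work, as an engineer would, in place of code of your own. Each camera call takes 0.05 s, during which the arm holds its last target. There are 200 camera calls.

## Working session

There is one attempt and no reset: what is moved stays moved. The work goes in short steps, Python scripts to look and compute and a shell command to move; the robot and the scene stay as the last step left them, time stands still between calls to the robot, and variables do not carry over. Pictures are saved under pics/ and viewed, at most 10 in all, crops included, and the job is handed in when it is done.

```bash
mkdir -p pics
cat > h.py <<'E'
import numpy as np,cv2
from station import arm
def cam(n):
    c=arm.camera(n);h,w=c["color"].shape[:2]
    f=h/2/np.tan(np.radians(c["fov_y"])/2)
    v,u=np.mgrid[:h,:w];z=c["z_map"]
    P=np.stack([(u-c["cx"])/f*z,(v-c["cy"])/f*z,z],-1)
    W=(P-np.array(c["t"]))@np.array(c["R"]) 
    W[z==0]=np.nan
    c["W"]=W;c["f"]=f
    return c
E
python3 - <<'E'
from h import *
o=arm.get_obs();print({k:np.round(v,3) for k,v in o.items()})
for n in("scene","top"):
    c=cam(n);cv2.imwrite(f"pics/{n}0.png",c["color"]);R=np.array(c["R"]);print(n,c["f"],-R.T@c["t"],R[2])
    np.savez(f"{n}0.npz",W=c["W"],color=c["color"])
E
```

```text
{'t': np.float64(0.0), 'qpos': array([ 1.187,  0.378,  0.08 ,  1.274, -0.   ,  1.461]), 'joint_velocities': array([ 0.   ,  0.   ,  0.001,  0.   ,  0.001, -0.   ]), 'joint_efforts': array([ 2.0000e-03, -4.6361e+01,  2.6987e+01,  2.1000e-02,  0.0000e+00,
        0.0000e+00]), 'position': array([0.155, 0.553, 0.23 ]), 'tool_rot': array([-3.14 , -0.   ,  2.868]), 'force': array([ 0.219,  1.045, -0.162]), 'wrist_torque': array([-0.021, -0.017,  0.021]), 'finger_force': np.float64(0.0), 'finger_gap': np.float64(0.085)}
scene 499.06747963533167 [-0.27940334 -0.61861771  0.62672369] [ 0.74664353  0.46536509 -0.47535121]
top 492.09850723503854 [ 0.28299639 -0.07878706  1.29253046] [ 0.22344638 -0.00952642 -0.97466967]
```

View pics/scene0.png

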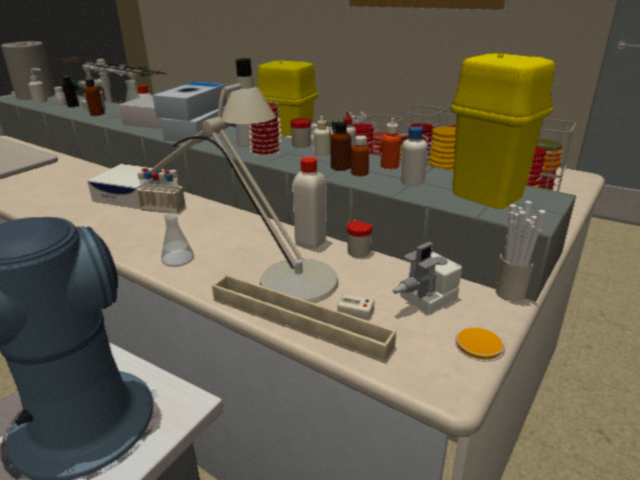

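View pics/top0.png

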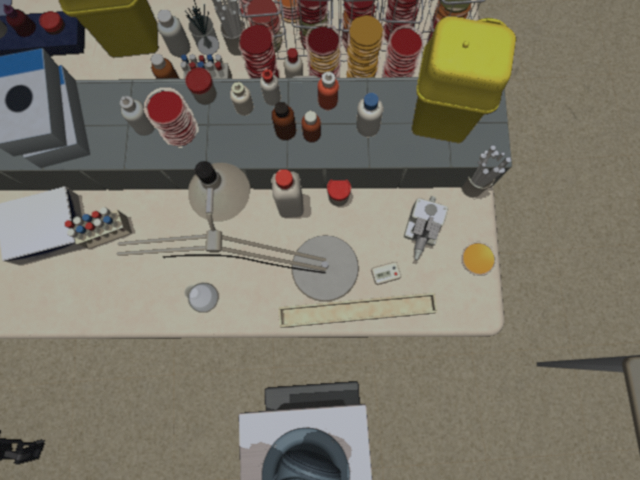

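The scene view shows the pump and nozzle at about (430,280), trough (215-392, 285-350), timer (356,305), petri (480,343), jar (360,240), lamp base (300,280) and flask (176,245). In the top view the pump and nozzle are at (428,225), and the trough spans (282-435, 297-327). The lamp's arm spans (120-325, 235-268).

Run:
```python
import numpy as np,cv2
t=np.load("top0.npz");s=np.load("scene0.npz")
a=cv2.resize(t["color"][180:280,380:500],None,fx=5,fy=5,interpolation=cv2.INTER_CUBIC)
b=cv2.resize(s["color"][230:320,380:480],None,fx=5,fy=5,interpolation=cv2.INTER_CUBIC)
cv2.imwrite("pics/ta.png",a);cv2.imwrite("pics/sb.png",b)
for n,d in(("top",t),("scene",s)):
    W=d["W"];hsv=cv2.cvtColor(d["color"],cv2.COLOR_BGR2HSV)
    print(n,"bench z",np.nanmedian(W[280,240:270,2]) if n=="top" else np.nanmedian(W[320,400:440,2]))
W=t["W"]
# trough: walls/floor by height
x,y,z=np.moveaxis(W,-1,0)
def blob(lo,hi,u0,u1,v0,v1,name):
    m=np.zeros(z.shape,np.uint8);m[v0:v1,u0:u1]=((z>lo)&(z<hi))[v0:v1,u0:u1]
    p=W[m>0][:,:2].astype(np.float32);r=cv2.minAreaRect(p);print(name,len(p),np.round(r[0],4),np.round(r[1],4),r[2],"zmed",np.median(W[m>0][:,2]))
blob(.03,.05,270,445,290,335,"trough walls")
blob(.002,.05,270,445,290,335,"trough all")
blob(.015,.04,368,405,258,288,"timer")
blob(.006,.03,458,500,238,280,"petri")
# lamp arm heights
for (u,v) in [(213,240),(270,250),(320,262),(206,172),(130,245),(165,240),(428,215),(340,188)]:
    print(u,v,np.round(W[v,u],3))
print("fin/pump profile")
for v in range(192,266,3): print(v,' '.join('%4.0f'%(1000*q) for q in z[v,400:456:3]))
```

```text
top bench z -0.0005113792469453472
scene bench z -0.00021778869985933917
trough walls 780 [ 0.3834 -0.1545] [0.0506 0.4   ] 1.4067771434783936 zmed 0.0388141911953211
trough all 3890 [ 0.3802 -0.157 ] [0.456  0.1136] 86.09654998779297 zmed 0.006324810364796251
timer 455 [ 0.4749 -0.2376] [0.0452 0.0706] 11.626380920410156 zmed 0.02454900178254563
petri 632 [ 0.5014 -0.4859] [0.0935 0.0993] 79.48246002197266 zmed 0.009050307019711084
213 240 [0.514 0.137 0.346]
270 250 [ 0.561  0.063 -0.002]
320 262 [ 0.513 -0.069  0.032]
206 172 [0.615 0.123 0.454]
130 245 [0.6   0.438 0.002]
165 240 [0.542 0.259 0.261]
428 215 [ 0.606 -0.352  0.083]
340 188 [ 0.697 -0.134  0.074]
fin/pump profile
192   -2   -0    1   -5   -1   -0   -1    1    8   -3    2    1   -1    3    1   -3   -1   -1    2
195   -2    0    2   -1   -5    1    1   -3   -1   -0   -3   -2   -2   -0   -2   -2    2    0    1
198    1   -1    4   -1   -4   -0   79   -3    2   -7   64   64   -4   -4   -1   -5   -4   -2   -0
201    2   -1   -2   -2    0   71   82   80   83   84   63   61   -2    2   -3   -4   -4    0   -3
204   -1   -0 
[... 1364 characters left out ...]
-2   -4
246    3   -4   -2    0    0   68   73   78   64   -8    1   -3   -2   -2   -1   -2   -4   -1   -5
249    1   -7    2    2   -4   69   70   69    3   -0   -3    0   -6    1   -2   -4    1    0   -3
252   -7   -1    1   -2    1   65   69   68   -1   -1    1    2   -6    3   -4    4   -3   -0   -1
255    4   -0    1   -1   -0   65   64   -5   -1    5    0   -1   -2   -1   -3    2   -2    5   -1
258   -0   -1   -1   -3    1   63    1    1   -3    1   -1   -2    0    2    1    5   -1    0   -1
261    3   -3   -0   -0   -2    2   -2    0   -5   -5   -2   -3   -2   -2    1    1   -2    3    1
264   -3   -1   -0   -1    3   -1   -5   -4   -3    0    5   -4   -5   -3    0    3    2   -5   -1
```

View pics/ta.png

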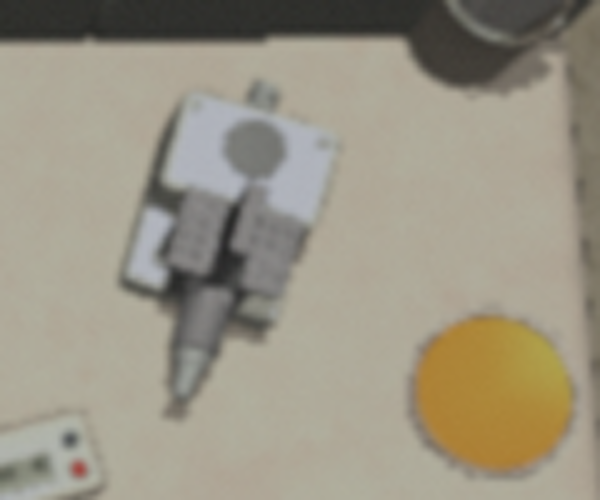

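View pics/sb.png

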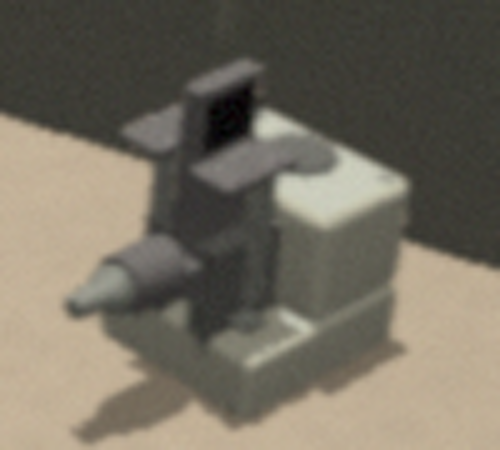

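Run:
```python
import numpy as np,cv2
for n,(u0,u1,v0,v1) in(("top",(400,456,190,266)),("scene",(380,480,230,320))):
    W=np.load(n+"0.npz")["W"][v0:v1,u0:u1].reshape(-1,3);W=W[np.isfinite(W).all(1)]
    W=W[(abs(W[:,0]-.57)<.13)&(abs(W[:,1]+.36)<.1)]
    def rect(lo,hi,name):
        p=W[(W[:,2]>lo)&(W[:,2]<hi)]
        # drop outliers
        c=np.median(p[:,:2],0);p=p[np.linalg.norm(p[:,:2]-c,axis=1)<.08]
        r=cv2.minAreaRect(p[:,:2].astype(np.float32));d,=[np.linalg.svd(p[:,:2]-p[:,:2].mean(0))[2][0]]
        print(n,name,len(p),"c",np.round(r[0],4),np.round(r[1],4),round(r[2],1),"mean",np.round(p.mean(0),4),"pca",round(np.degrees(np.arctan2(d[1],d[0])),1))
    rect(.128,.15,"fin");rect(.100,.122,"caps");rect(.074,.09,"block");rect(.058,.078,"barrel+");rect(.02,.036,"base")
q=np.load("top0.npz");W=q["W"];z=W[...,2]
m=(z>.12)&(z<.6);m[:190]=0
print("lamp pts"); 
P=W[m];
for y0 in np.arange(-.12,.5,.06):
    s=P[(P[:,1]>=y0)&(P[:,1]<y0+.06)&(P[:,0]>.3)]
    if len(s):print(round(y0,2),len(s),np.round(np.percentile(s[:,0],[2,98]),3),np.round(np.percentile(s[:,2],[2,98]),3))
```

```text
top fin 70 c [ 0.5702 -0.3389] [0.0103 0.0364] 67.4 mean [ 0.5688 -0.3382  0.1384] pca 157.6
top caps 317 c [ 0.5654 -0.3374] [0.06   0.0431] 68.2 mean [ 0.5647 -0.3368  0.1099] pca -111.8
top block 642 c [ 0.593  -0.3484] [0.0837 0.1067] 69.5 mean [ 0.615  -0.3555  0.0813] pca -105.6
top barrel+ 280 c [ 0.5611 -0.3494] [0.0806 0.1285] 88.9 mean [ 0.5461 -0.3267  0.069 ] pca 167.4
top base 165 c [ 0.5942 -0.3488] [0.0842 0.0894] 68.4 mean [ 0.5757 -0.3235  0.0283] pca -130.6
scene fin 116 c [ 0.5693 -0.3408] [0.0129 0.0397] 66.9 mean [ 0.5666 -0.3415  0.1358] pca 155.7
scene caps 352 c [ 0.5658 -0.3393] [0.0621 0.0451] 69.4 mean [ 0.5603 -0.3428  0.1107] pca -94.7
scene block 546 c [ 0.584  -0.3546] [0.0785 0.1184] 73.7 mean [ 0.5963 -0.3659  0.0811] pca 145.8
scene barrel+ 685 c [ 0.569  -0.3432] [0.0609 0.1509] 49.4 mean [ 0.5565 -0.3507  0.0682] pca 138.3
scene base 426 c [ 0.5744 -0.3755] [0.0521 0.1109] 35.6 mean [ 0.5684 -0.3692  0.0283] pca 134.9
lamp pts
-0.06 360 [0.479 0.662] [0.121 0.194]
0.0 550 [0.479 0.662] [0.127 0.242]
0.06 1161 [0.484 0.612] [0.242 0.39 ]
0.12 1383 [0.491 0.606] [0.307 0.407]
0.18 339 [0.494 0.62 ] [0.274 0.343]
0.24 221 [0.5   0.551] [0.233 0.279]
0.3 175 [0.523 0.56 ] [0.198 0.235]
0.36 108 [0.531 0.566] [0.173 0.2  ]
0.42 26 [0.632 0.671] [0.12  0.124]
0.48 42 [0.616 0.657] [0.12  0.124]
```

Measured: fin centre is at (0.570, -0.340) with its top near 0.140, and the nozzle's x axis has yaw ≈ -21.7°. The caps' tops are at about 0.110, within their allowed 0.093-0.113. The trough is centred at (0.383, -0.155) and is 0.400 x 0.050, matching the given size. I'll pull back and then swing round inside the lamp.

```bash
python3 -m crank '[[-0.0073,-0.0319,0,6],[-0.0073,-0.0319,0,0],[-0.0073,-0.0319,0,0],[-0.0073,-0.0319,0,0],[-0.0073,-0.0319,0,0],[-0.0073,-0.0319,0,0]]' 0.26
```

```text
t: 0.6
position: [0.1282, 0.3573, 0.2307]
tool_rot: [-3.141, -0.0, 2.763]
force: [0.1, -0.5, 0.7]
finger_gap: 0.0226
finger_force: 0.0
```

```bash
python3 -m crank '[[-0.0337,-0.0064,0,0],[-0.0337,-0.0064,0,0],[-0.0337,-0.0064,0,0],[-0.0337,-0.0064,0,0],[-0.0337,-0.0064,0,0]]'; python3 -m crank '[[-0.025,-0.022,0,0],[-0.025,-0.022,0,0],[-0.025,-0.022,0,0],[-0.025,-0.022,0,0],[-0.025,-0.022,0,0],[-0.025,-0.022,0,0],[-0.025,-0.022,0,0]]'; python3 -m crank '[[-0.0076,-0.0308,0,0],[-0.0076,-0.0308,0,0],[-0.0076,-0.0308,0,0],[-0.0076,-0.0308,0,0],[-0.0076,-0.0308,0,0],[-0.0076,-0.0308,0,0],[-0.0076,-0.0308,0,0],[0,0,0,0]]'
```

```text
t: 1.02
position: [0.2743, 0.2659, 0.2312]
tool_rot: [3.142, -0.0, 2.763]
force: [0.7, 0.8, -0.3]
finger_gap: 0.0222
finger_force: 0.0
t: 1.6
position: [0.3794, 0.0578, 0.2311]
tool_rot: [3.141, -0.0, 2.763]
force: [0.2, 1.0, 0.2]
finger_gap: 0.0219
finger_force: 0.0
t: 2.27
position: [0.3486, -0.1651, 0.2311]
tool_rot: [-3.139, 0.001, 2.757]
force: [1.4, -0.0, -0.1]
finger_gap: 0.0222
finger_force: 0.0
```

```bash
python3 -m crank '[[-0.0338,-0.0101,0,0],[-0.0338,-0.0101,0,0],[-0.0338,-0.0101,0,0],[-0.0338,-0.0101,0,0],[-0.0338,-0.0101,0,0],[-0.0338,-0.0101,0,0],[-0.0338,-0.0101,0,0],[-0.0338,-0.0101,0,0]]'; python3 -m crank '[[0,0,0.03,0],[0,0,0.03,0],[0,0,0,0],[0,0,0,0]]'
python3 - <<'E'
from h import *
o=arm.get_obs();print(o["position"],o["tool_rot"],o["qpos"],o["force"])
c=cam("scene");cv2.imwrite("pics/s1.png",cv2.resize(c["color"][170:320,370:520],None,fx=4,fy=4,interpolation=cv2.INTER_CUBIC))
E
```

```text
t: 2.93
position: [0.5717, -0.3355, 0.2305]
tool_rot: [3.141, -0.001, 2.764]
force: [-0.1, -1.1, 0.2]
finger_gap: 0.0221
finger_force: 0.0
t: 3.27
position: [0.5686, -0.3334, 0.1687]
tool_rot: [3.14, -0.007, 2.764]
force: [0.9, -0.2, 0.2]
finger_gap: 0.0219
finger_force: 0.0
[ 0.56858851 -0.33340951  0.16865466] [ 3.13953252 -0.00707814  2.76355299] [-6.26649851e-01  5.81295829e-01  2.43825658e-01  1.24069358e+00
  2.55185941e-04 -2.48603837e-01] [ 0.90018544 -0.22341297  0.19330777]
```

View pics/s1.png

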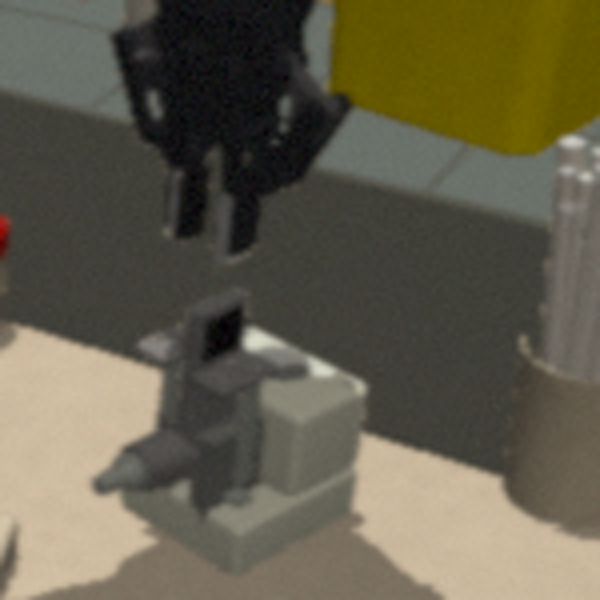

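The picture shows the open fingers at about (210,210), above and slightly left of the fin at (218,330), so a few millimetres of correction are needed.

```bash
python3 -m crank '[[-0.0037,-0.0056,0,0],[0,0,0,0],[0,0,0,0],[0,0,0,0]]'
cat > tip.py <<'E'
from h import *
o=arm.get_obs();p=np.array(o["position"]);print(p,o["tool_rot"][2],o["force"])
y=np.radians(158.3);ax=np.array([np.cos(y),np.sin(y)]);ay=np.array([np.sin(y),-np.cos(y)])
for n in("top","scene"):
    W=cam(n)["W"].reshape(-1,3);W=W[np.isfinite(W).all(1)]
    d=W[:,:2]-[.570,-.340];a=d@ax;b=d@ay
    for nm,lo,hi in(("fin",.128,.145),("tips",p[2]+.002,p[2]+.02)):
        m=(W[:,2]>lo)&(W[:,2]<hi)&(abs(a)<.03)&(abs(b)<(.009 if nm=="fin" else .045))
        if m.sum(): print(n,nm,m.sum(),"a",np.round(np.percentile(a[m],[2,50,98]),4),"b hist",np.histogram(b[m],np.arange(-.034,.035,.004))[0],"pct",np.round(np.percentile(b[m],[1,50,99]),4))
E
python3 tip.py
```

```text
t: 3.65
position: [0.5724, -0.3426, 0.173]
tool_rot: [-3.141, 0.003, 2.763]
force: [-0.5, -0.2, 0.0]
finger_gap: 0.0224
finger_force: 0.0
[ 0.57238433 -0.3426497   0.17298235] 2.762820352645645 [-0.45912519 -0.19754772  0.0222489 ]
scene fin 120 a [-0.0172  0.0044  0.019 ] b hist [ 0  0  0  0  0  0 11 70 24 15  0  0  0  0  0  0  0] pct [-0.0073 -0.0038  0.005 ]
scene tips 169 a [-0.0116  0.0036  0.0094] b hist [ 0  2 32 23 15  7  0  0  0  0 25 49  8  5  2  1  0] pct [-0.0259  0.0086  0.0225]
```

```bash
for i in 1 2 3; do python3 -m crank '[[0,0,0,0],[0,0,0,0]]' | sed -n 2,3p; done
```

```text
position: [0.5718, -0.342, 0.1714]
tool_rot: [3.141, 0.0, 2.763]
position: [0.5718, -0.342, 0.1712]
tool_rot: [3.141, -0.0, 2.763]
position: [0.5718, -0.3421, 0.1712]
tool_rot: [3.141, -0.0, 2.763]
```

```bash
python3 -m crank '[[0.0025,0.0013,0,0],[0,0,0.01,0],[0,0,0.01,0],[0,0,0.01,0],[0,0,0.01,0],[0,0,0.008,0],[0,0,0,0],[0,0,0,0]]';python3 -m crank '[[0,0,0,0],[0,0,0,0],[0,0,0,0],[0,0,0,0]]'
```

```text
t: 4.92
position: [0.5694, -0.3395, 0.1222]
tool_rot: [3.141, -0.002, 2.763]
force: [0.1, 0.7, 0.4]
finger_gap: 0.0222
finger_force: 0.0
t: 5.25
position: [0.5704, -0.3402, 0.1239]
tool_rot: [-3.141, 0.001, 2.763]
force: [-0.0, 0.7, 0.8]
finger_gap: 0.0223
finger_force: 0.0
```

```bash
python3 -m crank '[[0,0,0.002,0],[0,0,0.002,0],[0,0,0.002,0],[0,0,0.001,0],[0,0,0,0],[0,0,0,0]]'; for i in 1 2 3; do python3 -m crank '[[0,0,0.001,0],[0,0,0,0],[0,0,0,0]]' | sed -n '2p;4p'; done
```

```text
t: 5.75
position: [0.5699, -0.3399, 0.116]
tool_rot: [3.141, -0.0, 2.763]
force: [-0.1, 0.5, 0.0]
finger_gap: 0.0222
finger_force: 0.0
position: [0.57, -0.34, 0.1152]
force: [0.2, -0.0, 0.9]
position: [0.57, -0.3399, 0.1142]
force: [-0.2, -0.3, -0.3]
position: [0.57, -0.3399, 0.1132]
force: [0.2, -0.1, 0.2]
```

```bash
for i in 1 2 3; do python3 -m crank '[[0,0,0.001,0],[0,0,0,0],[0,0,0,0]]' | sed -n '2p;4p'; done
```

```text
position: [0.5699, -0.3399, 0.1122]
force: [-0.2, -0.4, -0.3]
position: [0.5699, -0.3399, 0.1112]
force: [0.6, -0.3, 0.6]
position: [0.5702, -0.3401, 0.1108]
force: [-1.3, 0.8, 3.2]
```

```bash
for i in 1 2 3; do python3 -m crank '[[0,0,0.001,0],[0,0,0,0],[0,0,0,0]]' | sed -n '2p;4p'; done
```

```text
position: [0.5702, -0.3401, 0.1096]
force: [-0.7, 0.6, 4.1]
position: [0.5701, -0.3401, 0.1084]
force: [-1.1, 0.7, 4.8]
position: [0.5701, -0.3401, 0.1074]
force: [-0.6, 0.6, 5.1]
```

```bash
python3 -m crank '[[0,0,0.0003,0],[0,0,0,0]]' 0.17; python3 -m crank '[[0,0,0,0]]' 0.12;  python3 -m crank '[[0,0,0,0],[0,0,0,0],[0,0,0,0]]' 0
```

```text
t: 8.17
position: [0.5705, -0.3395, 0.1071]
tool_rot: [3.14, 0.001, 2.763]
force: [1.2, 2.1, 5.0]
finger_gap: 0.0145
finger_force: 2.5
t: 8.25
position: [0.5702, -0.3405, 0.1072]
tool_rot: [-3.14, 0.001, 2.763]
force: [-0.8, 0.1, 5.3]
finger_gap: 0.0103
finger_force: 2.5
t: 8.5
position: [0.5703, -0.3404, 0.1074]
tool_rot: [-3.141, 0.001, 2.763]
force: [-1.4, 0.6, 5.7]
finger_gap: 0.0094
finger_force: 61.9
```

```bash
python3 -m crank '[[0,0,0,0],[0,0,0,0],[0,0,0.0007,0],[0,0,0,0],[0,0,0,0]]' 0.2; python3 -m crank '[[0,0,0,0],[0,0,0,0]]' 0.12;  python3 -m crank '[[0,0,0,0],[0,0,0,0],[0,0,0,0]]' 0
```

```text
t: 8.92
position: [0.5703, -0.3403, 0.1066]
tool_rot: [-3.141, 0.001, 2.763]
force: [0.6, 0.2, 5.4]
finger_gap: 0.0173
finger_force: 2.6
t: 9.08
position: [0.5706, -0.3396, 0.1066]
tool_rot: [3.14, 0.001, 2.763]
force: [0.3, 1.5, 6.8]
finger_gap: 0.0104
finger_force: 3.7
t: 9.33
position: [0.5706, -0.3396, 0.1066]
tool_rot: [3.14, 0.001, 2.763]
force: [0.8, 0.5, 5.4]
finger_gap: 0.0095
finger_force: 62.5
```

```bash
for i in 1 2 3 4; do python3 -m crank '[[0.001,0,0,0],[0,0,0,0]]' | sed -n '2p;4p'; done
```

```text
position: [0.5703, -0.3396, 0.1067]
force: [1.8, 0.9, 4.5]
position: [0.5692, -0.3395, 0.1067]
force: [4.2, -0.6, 4.5]
position: [0.5679, -0.3393, 0.1067]
force: [4.0, -0.7, 3.9]
position: [0.5666, -0.3389, 0.1066]
force: [4.1, -1.2, 4.2]
```

```bash
for i in 1 2 3 4; do python3 -m crank '[[0.001,0,0,0],[0.001,0,0,0],[0,0,0,0]]' | sed -n '2p;4,5p'; done
```

```text
position: [0.5645, -0.3382, 0.1066]
force: [5.0, -2.3, 4.8]
finger_gap: 0.0093
position: [0.5626, -0.3374, 0.1066]
force: [4.4, -1.5, 5.1]
finger_gap: 0.0093
position: [0.5607, -0.3367, 0.1066]
force: [5.0, -1.7, 5.8]
finger_gap: 0.0092
position: [0.5588, -0.3359, 0.1065]
force: [4.0, -2.0, 5.6]
finger_gap: 0.0092
```

```bash
for i in 1 2; do python3 -m crank '[[0.003,0,0,0],[0.003,0,0,0],[0.003,0,0,0],[0.003,0,0,0],[0.003,0,0,0],[0.003,0,0,0],[0,0,0,0]]' | sed -n '2p;4,5p'; done
```

```text
position: [0.5416, -0.329, 0.1065]
force: [2.8, -2.1, 6.0]
finger_gap: 0.0091
position: [0.5238, -0.3213, 0.1053]
force: [-0.5, 0.1, -1.7]
finger_gap: 0.0092
```

```bash
python3 -m crank '[[0.006,0,0,0],[0.006,0,0,0],[0.004,0,-0.02,0],[0,0,-0.025,0],[0,0,-0.02,0],[0.026,0.010,0,0]]'|sed -n '2,6p';python3 -m crank '[[0.026,0.010,0,0],[0.026,0.010,0,0],[0.026,0.010,0,0],[0.026,0.01,0,0],[0.026,0.011,0,0],[0,0,0,0]]'|sed -n '2,6p'; python3 -m crank '[[0,0,0,6.7],[0,0,0,6.7],[0,0,0,6.7],[0,0,0,6.7],[0,0,0,6.7],[0,0,0,6.7],[0,0,0,6.7],[0,0,0,6.7]]'|sed -n '2,6p';  python3 -m crank '[[0,0,0,6.7],[0,0,0,6.6],[0,0,0,0],[0,0,0,0],[0,0,0,0],[0,0,0,0],[0,0,0,0]]'
python3 - <<'E'
from h import *
o=arm.get_obs();print(o["position"],o["tool_rot"])
for n in("scene","top"):
    c=cam(n);cv2.imwrite(f"pics/{n}2.png",c["color"]);W=c["W"];np.savez(n+"2.npz",W=W,color=c["color"])
    b=(slice(270,360),slice(200,400)) if n=="scene" else (slice(285,335),slice(270,445))
    w=W[b].reshape(-1,3);w=w[np.isfinite(w).all(1)&(w[:,2]>.034)&(w[:,2]<.044)&(abs(w[:,0]-.385)<.06)]
    r=cv2.minAreaRect(w[:,:2].astype(np.float32));print(n,len(w),np.round(r[0],4),np.round(r[1],4),round(r[2],2))
    for y0 in np.arange(-.34,.04,.04):
        s=w[(w[:,1]>y0)&(w[:,1]<y0+.04)&(abs(w[:,0]-.385)<.04)];
        if len(s)>3:print(round(y0+.02,2),len(s),np.round([s[:,0].min(),s[:,0].max()],4),end=' ')
    print()
E
```

```text
position: [0.4952, -0.3024, 0.1764]
tool_rot: [-3.137, 0.013, 2.762]
force: [1.7, -0.9, 0.1]
finger_gap: 0.0092
finger_force: 58.7
position: [0.3824, -0.1971, 0.1702]
tool_rot: [3.139, -0.007, 2.764]
force: [-1.2, 1.5, -0.9]
finger_gap: 0.0093
finger_force: 58.6
position: [0.3879, -0.2021, 0.1714]
tool_rot: [3.141, 0.0, 1.822]
force: [-1.4, 0.1, -1.8]
finger_gap: 0.0092
finger_force: 58.7
t: 14.42
position: [0.3881, -0.202, 0.1713]
tool_rot: [3.142, -0.0, 1.596]
force: [0.9, -1.0, -1.7]
finger_gap: 0.0091
finger_force: 58.7
[ 0.38809209 -0.20200036  0.17128908] [ 3.14150578e+00 -5.54386720e-05  1.59646562e+00]
scene 1396 [ 0.383  -0.1553] [0.0547 0.4021] 1.26
-0.32 165 [0.3595 0.4129] -0.28 157 [0.3591 0.4122] -0.24 141 [0.3584 0.4118] -0.2 140 [0.3575 0.4113] -0.16 127 [0.3575 0.4093] -0.12 117 [0.3547 0.4077] -0.08 115 [0.3546 0.4072] -0.04 109 [0.353  0.4067] -0.0 103 [0.3527 0.4062] 0.04 103 [0.3532 0.4039] 
top 323 [ 0.3834 -0.1546] [0.0504 0.4005] 1.44
-0.16 9 [0.403  0.4082] -0.12 41 [0.3574 0.4075] -0.08 62 [0.3566 0.4062] -0.04 63 [0.3552 0.4056] -0.0 66 [0.3547 0.4047] 0.04 69 [0.354  0.4033]
```

View pics/scene2.png

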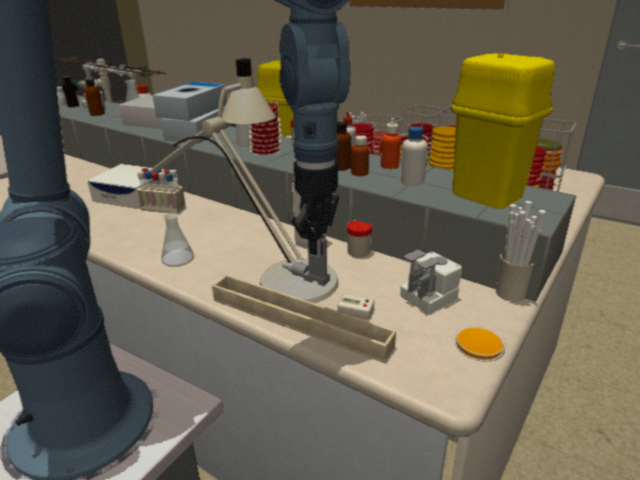

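The picture shows the nozzle in the gripper at (315,265), its tip towards the left, hovering over the trough. The pump and bystanders look where they were, and the trough's centre and yaw are unchanged.

```bash
python3 -m crank '[[0,-0.0036,0.02,0],[0,0,0.02,0],[0,0,0.02,0],[0,0,0,0],[0,0,0,0],[0,0,0,0],[0,0,0,0]]'; python3 -m crank '[[0,0,0.01,0],[0,0,0.01,0],[0,0,0.01,0],[0,0,0.008,0],[0,0,0.005,0],[0,0,0,0],[0,0,0,0],[0,0,0,0]]'
```

```text
t: 15.1
position: [0.3855, -0.2028, 0.1126]
tool_rot: [3.14, 0.001, 1.596]
force: [0.2, -0.5, -1.8]
finger_gap: 0.009
finger_force: 58.6
t: 15.77
position: [0.385, -0.2024, 0.0688]
tool_rot: [3.141, 0.001, 1.595]
force: [0.8, 0.8, -0.7]
finger_gap: 0.0091
finger_force: 58.7
```

```bash
for i in 1 2 3; do python3 -m crank '[[0,0,0.001,0],[0,0,0.001,0],[0,0,0,0],[0,0,0,0]]' | sed -n '2p;4p'; done
```

```text
position: [0.3845, -0.2021, 0.0663]
force: [-0.6, -0.5, -1.7]
position: [0.3844, -0.202, 0.0642]
force: [0.3, -0.1, -1.4]
position: [0.3847, -0.2023, 0.0635]
force: [-3.2, 1.1, 12.2]
```

```bash
python3 -m crank '[[0,0,-0.0012,0],[0,0,0,0]]'|sed -n '2p;4p'; python3 -m crank '[[0,0,0,0],[0,0,0,0],[0,0,0,0]]' 0.3; python3 -m crank '[[0,0,-0.005,0],[0,0,-0.01,0],[0,0,-0.02,0],[0,0,-0.03,0],[0,0,-0.035,0],[0,0,-0.035,0],[0,0,0,0],[0,0,0,0]]'; python3 -m crank '[[0,0,0,0],[0,0,0,0],[0,0,0,0],[0,0,0,0]]'
python3 - <<'E'
from h import *
c=cam("top");cv2.imwrite("pics/top3.png",c["color"]);s=cam("scene");cv2.imwrite("pics/s3.png",cv2.resize(s["color"][200:380,200:500],None,fx=2.6,fy=2.6,interpolation=cv2.INTER_CUBIC))
w=s["W"][200:360,200:400].reshape(-1,3);w=w[np.isfinite(w).all(1)]
m=(abs(w[:,0]-.385)<.035)&(abs(w[:,1]+.2)<.05)&(w[:,2]>.07)&(w[:,2]<.12)
print("fin",m.sum(),w[m].min(0),w[m].max(0))
r=w[(w[:,2]>.034)&(w[:,2]<.044)&(abs(w[:,0]-.385)<.04)]
print(cv2.minAreaRect(r[:,:2].astype(np.float32)))
E
```

```text
position: [0.3848, -0.2023, 0.0638]
force: [-0.5, -0.1, -1.7]
t: 17.18
position: [0.3846, -0.2021, 0.0634]
tool_rot: [3.142, -0.0, 1.595]
force: [-0.5, -0.4, -0.6]
finger_gap: 0.0256
finger_force: 0.0
t: 17.85
position: [0.3863, -0.2034, 0.201]
tool_rot: [3.137, 0.004, 1.595]
force: [0.2, 0.2, 0.7]
finger_gap: 0.0252
finger_force: 0.0
t: 18.18
position: [0.3837, -0.2015, 0.1973]
tool_rot: [-3.14, -0.002, 1.595]
force: [-0.6, 0.4, -0.1]
finger_gap: 0.0257
finger_force: 0.0
fin 260 [ 0.37670439 -0.22166056  0.07003376] [ 0.39119351 -0.18512467  0.0990313 ]
((0.38240957260131836, -0.15483632683753967), (0.05555712431669235, 0.40310657024383545), 1.482743263244629)
```

View pics/s3.png

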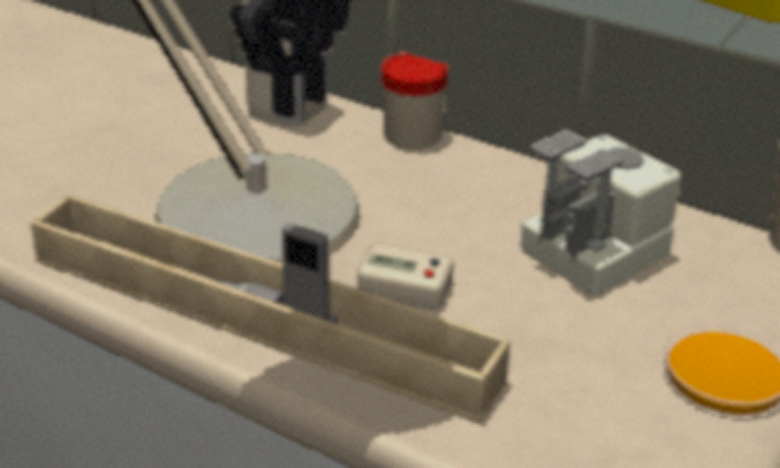

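The nozzle stands upright and lengthwise in the trough, with its fin at (305,270) and top at about 0.097. The trough hasn't moved and the gripper is clear.

```bash
python3 -c "
from station import arm
print(arm.close_job())"
```

```text
the job is handed in; nothing more can be done
None
```

The rinse nozzle is off the pump and standing lengthwise on its foot in the slide trough; the job was handed in about 18 s into the 51 s limit, with the trough and other bench items where they were and the gripper clear.

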